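# Dust and present the notched reference plate

## Robot

A 7-joint arm with a two-finger parallel gripper is mounted at the origin on the work surface. World frame = base frame: x ahead of the robot, y to its left, z up, the work surface at z = 0. Lengths are in m, angles in rad, forces in N, time in s.
With the tool pointing down it reaches from about 0.4 to 0.9 m from the base axis. Payload 5.6 kg.
Tool frame: the origin (TCP) lies where the fingers leave the gripper's body, on its centre line; the fingertips stand 88 mm ahead of it and the grasp point (between the pads) lies 69 mm ahead of it; z points along the fingers, y is the line along which they close (so a half turn about z gives the same grasp; the last joint's range is limited). The gripper opens to 92 mm and grips with 3 to 60 N. Pads are 20 mm wide; open, the fingers measure 128 mm over their backs; the gripper's body (75 mm by 189 mm) begins 69 mm behind the grasp point.
Start: joints at [-1.27, 0.468, -0.012, 1.603, 0.006, 1.071, -0.056], TCP at [0.219, 0.612, 0.303] pointing down, gripper open.
Joint ranges: [-2.53, 2.53], [-0.31, 2.02], [-1.57, 1.55], [0.28, 2.44], [-1.29, 4.43], [0.15, 1.84], [-2.92, 2.92]. Speed limits (rad/s): [2.57, 2.57, 3.14, 3.14, 3.14, 3.14, 3.14].

## Interface

Orientations are given as a rotation vector (axis times angle).
In Python, from plant import sensors, viewer, order gives the robot as it stands.
- The arm moves only by the tool apply_moves, never from a script. Its argument "moves" is a list of rows, each a list of 7 numbers: the turn, a rotation vector about the world's x, y, z in degrees, then the shift along the world's x, y, z in m, then the opening, from 0 (shut) to 1 (fully open). In form: [[ax, ay, az, dx, dy, dz, gripper], ...]. A call has 1 to 5 rows; each row shifts and turns the commanded pose from where the row before left it; what a row does not reach is not made up. A row lasts 1/12 s, in which the tool goes at most 41.7 mm and 7.16 degrees, less where a joint would pass 70% of its speed; a pose out of reach is approached as far as the arm can. A call with a gripper value outside its range is refused whole. The fingers move at their own pace and stop on an object; the grip force is fixed at half the most. Time passes only in rows, so rows that do not move let the fingers close. It gives the time, the measured TCP pose, the force, the opening and the grip force at its end, in the units of the state.
- sensors.get_obs(): the state, without advancing time (a new reading comes with each control period).
- viewer.grab_frame(name): name is "scene" or "top" or "wrist"; returns the picture (400x640x3 uint8, blue, green, red); there is no depth.
- viewer.camera_info(name): a dict with "fx", "fy", "cx", "cy" (pixels), "D" ([k1, k2, p1, p2, k3] as OpenCV has them; the pictures are not rectified), "R" (3x3) and "t" (3): a world point X has camera coordinates R X + t; the wrist camera has in their place "T_tool_cam" (4x4, takes a point from camera to tool coordinates, whose origin is the TCP and whose axes are the flange's). Camera axes: x right, y down, z forward; pixel columns grow to the right and rows downward; lengths in m; the calibration is good to about 2 mm. A picture is of the moment at which its call begins: read the wrist's pose just before it. camera_info takes no time and is no camera call.
- order.finish_job(): hands the job in; it is judged then, once.
The state is a dict: "clock": time; "qpos": joint angles; "qd": joint speeds; "tau": joint torques, N m; "tool_pos": TCP position; "tool_rot": TCP orientation; "ft_force": force on the tool from outside, world axes, zero at the start; "moment": the same for the moment, N m; "finger_gap": finger opening in m; "grip_force": force on a finger pad.
Only numpy, scipy, OpenCV 4.12 (cv2) and the standard library are available. Lean on these libraries where they do the work, as an engineer would, in place of code of your own. Each camera call takes 0.05 s, during which the arm holds its last target. There are 200 camera calls.

## Task

Give the plate rack a short puff of air: press the yellow spring cap on the red duster can fully down and let it come back up. Then take the glass plate with the frosted, corner-notched end out of the rack, holding it by its clear part with the fingers kept off the frosted end, and present it in the air above the green reading mat, at least a hand's breadth (12 cm) up, tipped so that its label side faces up, at 45 degrees to the level or flatter. Finish while still holding it there, and leave everything else where it stands.

Things in the scene. Friction and masses are not known exactly. Their poses are not given: they have to be found in the camera images.
- plate_mid (a point): centre of the plate to present: glass, 120 mm long, 60 high, 8 thick, 0.14 kg, standing on a long edge in a rack slot (centre 38 mm above the table). x axis: along its length towards the frosted end; z: to the long edge that is up at the start; y: out of the label side. Clear from x -60 to +20 mm, frosted white from +20 to +60 mm. The frosted end may point any way, as the rack stands at any angle
- notch (a point): middle of the 12 x 12 mm notch cut through the corner at the frosted end and upper edge of that plate, at x +54, z +24 mm from its centre; same axes
- label (a point): middle of the orange label, 22 x 30 mm, stuck on one side only of the frosted end, at x +36, y +4, z -6 mm from the plate's centre; same axes. Seen from the label side with the notch up, the frosted end is on the left
- rack: fixed blue round rack base, 220 mm across, 8 mm thick, origin at the centre of its underside; three slots along its x axis at y -70, 0 and +70 mm, with black cheeks whose tops are 30 mm above the table at 38 to 54 mm either way along x and end stops at +-65 mm, open between x -38 and +38 mm; 1 mm of play beside a plate; plates lift straight up
- amber_mid (a point): centre of a plain amber glass plate of the same size in another slot, no frosted end, no notch; to be left
- green_mid (a point): centre of a plain green glass plate of the same size in another slot, no frosted end, no notch; to be left
- canister: fixed red duster can, 58 mm across, on a round dark foot 90 mm across and clamped there; origin at the centre of the underside; its cap is on its axis, top 170 mm above the table
- cap_top (a point): centre of the flat top of the yellow spring cap of the can, 34 mm across; it moves down with the cap, its travel is straight down
- nozzle_cap (a joint): travel of the cap in m: 0 up, 0.006 fully down; a spring pushes it back (2 N at the start, 5 N fully down)
- mat_mid (a point): centre of the top of the fixed reading mat, 140 x 140 mm, 4 mm thick, black with a green middle
- wrench: loose wrench, 160 mm long, lying along its x axis; origin on the underside
- screwdriver: loose screwdriver, 140 mm long, lying along its x axis; origin on the underside
- v_block: loose dark steel V-block, 50 x 45 x 40 mm; origin under its centre
- jar: loose amber jar with black lid, 56 mm across, 75 mm high; origin under its centre
- caliper: loose caliper lying along its x axis, 220 mm long; origin on the underside
- mug: loose blue mug, 80 mm across, 90 mm high, handle at its +y; origin under its centre

How it is judged:
On the way, in this order (a step that is already met when the one before it is completed fails the run):
1. the cap is pressed down (value of joint nozzle_cap above 0.0045 m), for 0.1 s.
2. the cap is let up again (value of joint nozzle_cap below 0.001 m), for 0.1 s.
3. the notched plate is lifted out of the rack by the fingers (height (world z) of plate_mid above 0.09 m and contact force between the fingers and plate above 0.5 N), for 0.2 s.
At the end, for the whole second after the job is handed in: The notched plate is held still by the fingers on its clear part, its centre more than 120 mm above the table and within 70 mm (level distance) of the mat's centre, its label side facing up within 60 degrees of straight up; the cap is up, and the other plates have not moved 20 mm (angle between plate_mid's own y axis and vertical below 1.05 rad and height (world z) of plate_mid above 0.12 m and horizontal distance between plate_mid and mat_mid below 0.07 m and contact force between the fingers and plate above 0.5 N and contact force between the fingers and plate_c1 below 0.5 N and contact force between the fingers and plate_c2 below 0.5 N and linear speed of plate below 0.03 m/s and contact force between plate and canister below 0.3 N and value of joint nozzle_cap below 0.001 m and distance of each of amber_mid, green_mid from where it was at the start of the episode below 0.02 m); the arm keeps its last pose, push and grip.
It fails at once if the fingers grip or push the frosted end (more than 2 N) (contact force between the fingers and plate_c1 above 2 N or contact force between the fingers and plate_c2 above 2 N).
It fails at once if another plate is moved more than 20 mm (distance of any of amber_mid, green_mid from where it was at the start of the episode above 0.02 m).
It fails at once if a bystander is moved more than 30 mm (distance of any of wrench, screwdriver, v_block, jar, caliper, mug from where it was at the start of the episode above 0.03 m).
It also fails if it takes over 51 s, if anything falls off the work surface, if the arm or the gripper's body presses on something with over 40 N, if the wrist force passes 120 N, or if a joint passes its speed limit or range.

## Working session

There is one attempt and no reset: what is moved stays moved. The work goes in short steps, Python scripts to look and compute and a tool call to move; the robot and the scene stay as the last step left them, time stands still between calls to the robot, and variables do not carry over. Pictures are saved under pics/ and viewed, at most 10 in all, crops included, and the job is handed in when it is done.

Besides the shell and the picture viewer there is one more tool, called after ">>>" as name(argument=value, ...) on one line, values as JSON. apply_moves: Moves the arm, as the interface text tells. Its arguments: {"type":"object","properties":{"moves":{"type":"array","items":{"type":"array","items":{"type":"number"}}}},"required":["moves"]}

```bash
mkdir -p pics; python3 - <<'E'
from plant import sensors, viewer
import cv2
o=sensors.get_obs(); print({k:o[k] for k in ("clock","tool_pos","tool_rot","finger_gap")})
for n in("scene","top"):
    f=viewer.grab_frame(n); cv2.imwrite(f"pics/{n}0.png",f); print(n,viewer.camera_info(n))
print(viewer.camera_info("wrist"))
E
```

```text
{'clock': 0.0, 'tool_pos': array([0.21899524, 0.61154993, 0.30174684]), 'tool_rot': array([-5.37368696e-01, -3.09514629e+00,  2.72445023e-03]), 'finger_gap': 0.09180578193592105}
scene {'fx': 374.1684458243801, 'fy': 374.1684458243801, 'cx': 316.0536450060728, 'cy': 199.77942701673163, 'D': array([-0.00278598,  0.        ,  0.        ,  0.        ,  0.        ]), 'R': array([[ 0.7293194 ,  0.68417203, -0.00135638],
       [ 0.39637446, -0.4241448 , -0.81424104],
       [-0.55765625,  0.59330415, -0.58052535]]), 't': array([-0.4633144 , -0.11359521,  1.42031102])}
top {'fx': 391.63218643177703, 'fy': 391.63218643177703, 'cx': 320.7320652869868, 'cy': 201.70517161439463, 'D': array([-0.04227392,  0.        ,  0.        ,  0.        ,  0.        ]), 'R': array([[-0.01563585, -0.99987374,  0.0028312 ],
       [-0.98589184,  0.01494514, -0.16671508],
       [ 0.16665172, -0.00539799, -0.98600105]]), 't': array([0.05285174, 0.60959056, 1.26831636])}
{'fx': 310.4424569454513, 'fy': 310.4424569454513, 'cx': 313.89387182784964, 'cy': 200.33041976361588, 'D': array([-0.05153691,  0.        ,  0.        ,  0.        ,  0.        ]), 'T_tool_cam': array([[ 7.25433472e-04, -9.57745552e-01, -2.87615944e-01,
         8.14670415e-02],
       [ 9.99999727e-01,  6.54380945e-04,  3.43175810e-04,
        -9.81706768e-05],
       [-1.40464712e-04, -2.87616114e-01,  9.57745765e-01,
        -8.19639274e-02],
       [ 0.00000000e+00,  0.00000000e+00,  0.00000000e+00,
         1.00000000e+00]])}
```

View pics/top0.png

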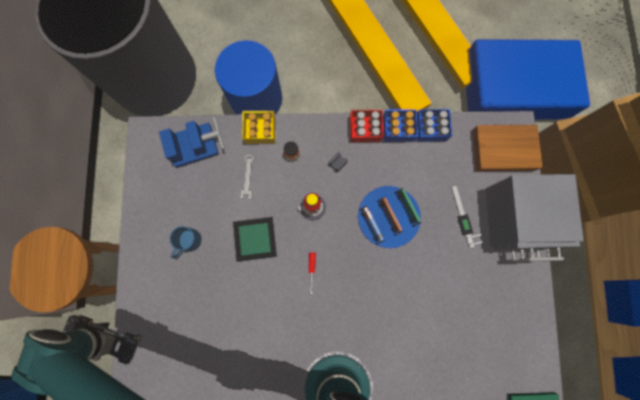

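View pics/scene0.png

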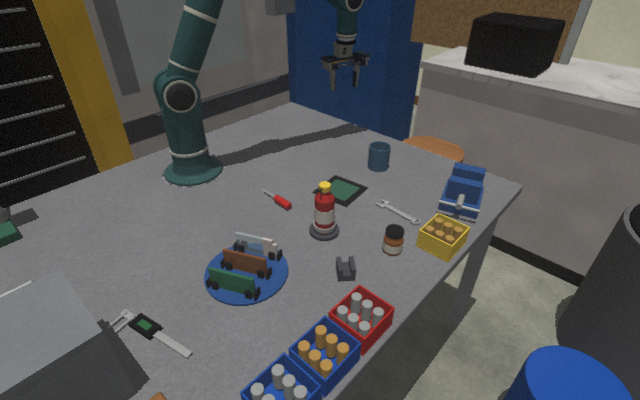

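The top view shows the can cap at (312,200), the mat at (255,239) and the rack at (390,216), with the clear/frosted plate leftmost at about (372,224). In the scene view the white plate is at (258,244), the cap at (325,187).

```bash
cat > h.py <<'E'
import numpy as np, cv2
from plant import sensors, viewer
from scipy.spatial.transform import Rotation as Ro
def cam(n,o=None):
    c=viewer.camera_info(n); K=np.array([[c['fx'],0,c['cx']],[0,c['fy'],c['cy']],[0,0,1]])
    if n=='wrist':
        T=np.eye(4); T[:3,:3]=Ro.from_rotvec(o['tool_rot']).as_matrix(); T[:3,3]=o['tool_pos']
        W=T@c['T_tool_cam']; return K,c['D'],W[:3,:3],W[:3,3]
    R=np.array(c['R']); return K,c['D'],R.T,-R.T@c['t']
def ray(C,uv):
    K,D,R,p=C; q=cv2.undistortPoints(np.array(uv,float).reshape(-1,1,2),K,D)[:,0]
    d=np.c_[q,np.ones(len(q))]@R.T; return p,d
def onz(C,uv,z):
    p,d=ray(C,uv); return p+d*((z-p[2])/d[:,2])[:,None]
def proj(C,X):
    K,D,R,p=C; return cv2.projectPoints((np.atleast_2d(X)-p)@R,np.zeros(3),np.zeros(3),K,D)[0][:,0]
def tri(Cs,uvs):
    A=np.zeros((3,3));b=np.zeros(3)
    for C,uv in zip(Cs,uvs):
        p,d=ray(C,[uv]); d=d[0]/np.linalg.norm(d[0]); M=np.eye(3)-np.outer(d,d); A+=M;b+=M@p
    return np.linalg.solve(A,b)
def blobs(im,lo,hi,box=None,amin=15):
    m=cv2.inRange(cv2.cvtColor(im,cv2.COLOR_BGR2HSV),lo,hi)
    if box: k=np.zeros_like(m);x0,y0,x1,y1=box;k[y0:y1,x0:x1]=1;m*=k
    n,l,s,c=cv2.connectedComponentsWithStats(m)
    return m,[(s[i,4],c[i].round(1),s[i,:4]) for i in range(1,n) if s[i,4]>=amin]
E
python3 - <<'E'
from h import *
t=cv2.imread('pics/top0.png');s=cv2.imread('pics/scene0.png');ct,cs=cam('top'),cam('scene')
m,a=blobs(t,(22,150,120),(35,255,255),(290,180,335,220));print('cap top',a)
m,b=blobs(s,(22,150,120),(35,255,255),(310,170,340,205));print('cap scene',b)
ua,ub=a[0][1],b[0][1];print(tri([ct,cs],[ua,ub]),onz(ct,[ua],.17))
m,a=blobs(t,(60,60,40),(95,255,255),(230,215,280,265));print('mat',a,onz(ct,[a[0][1]],.004))
m,a=blobs(t,(100,120,60),(125,255,255),(350,180,425,250));
c=max(cv2.findContours(m,0,2)[0],key=cv2.contourArea);e=cv2.fitEllipse(cv2.convexHull(c));print('rack',e,onz(ct,[e[0]],.008))
E
python3 -c "
import cv2
t=cv2.imread('pics/top0.png')[180:250,350:430];s=cv2.imread('pics/scene0.png')[220:305,195:295]
cv2.imwrite('pics/crop.png',cv2.hconcat([cv2.resize(t,(400,350)),cv2.resize(s,(400,350))]))"
```

```text
cap top [(np.int32(98), array([311.7, 199.1]), array([307, 194,  11,  11], dtype=int32))]
cap scene [(np.int32(85), array([324.7, 185.8]), array([319, 182,  12,  10], dtype=int32))]
[0.60029696 0.07203496 0.16257264] [[0.59875051 0.07165807 0.17      ]]
mat [(np.int32(910), array([254.1, 238.7]), array([238, 223,  33,  33], dtype=int32))] [[0.49271827 0.27439986 0.004     ]]
rack ((388.76190185546875, 216.64825439453125), (60.230777740478516, 62.13612365722656), 128.53668212890625) [[ 0.56154287 -0.19162881  0.008     ]]
```

View pics/crop.png

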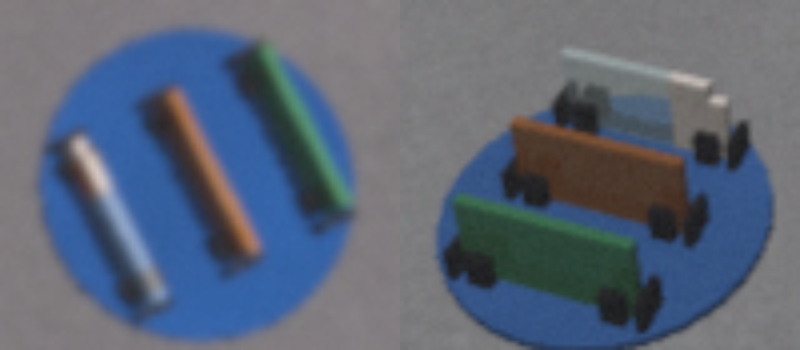

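The crop shows the clear plate with its white frosted, notched end towards the upper left in the top view (yaw about 27°). The label side is the far side seen from the scene camera, facing +y. Next I press the cap, closing the fingers and turning towards the grasp yaw on the way.

>>> apply_moves(moves=[[0,0,2.3,0.019,-0.027,0,0],[0,0,2.3,0.019,-0.027,0,0],[0,0,2.3,0.019,-0.027,0,0],[0,0,2.3,0.019,-0.027,0,0],[0,0,2.3,0.019,-0.027,0,0]])

```text
clock: 0.52
tool_pos: [0.3147, 0.4754, 0.3022]
tool_rot: [-0.221, -3.134, 0.001]
ft_force: [0.7, 0.4, 0.2]
finger_gap: 0.0605
grip_force: 0.0
```

>>> apply_moves(moves=[[0,0,2.3,0.019,-0.027,0,0],[0,0,2.3,0.019,-0.027,0,0],[0,0,2.3,0.019,-0.027,0,0],[0,0,2.3,0.019,-0.027,0,0],[0,0,2.3,0.019,-0.027,0,0]])

```text
clock: 0.93
tool_pos: [0.4097, 0.3403, 0.3025]
tool_rot: [0.094, -3.14, 0.0]
ft_force: [0.4, -0.6, -0.1]
finger_gap: 0.0272
grip_force: 0.0
```

>>> apply_moves(moves=[[0,0,2.3,0.019,-0.027,0,0],[0,0,2.3,0.019,-0.027,0,0],[0,0,2.3,0.019,-0.027,0,0],[0,0,2.3,0.019,-0.027,0,0],[0,0,2.3,0.019,-0.027,0,0]])

```text
clock: 1.35
tool_pos: [0.5046, 0.2054, 0.3025]
tool_rot: [0.408, -3.115, 0.0]
ft_force: [0.0, -0.1, -0.4]
finger_gap: 0.0005
grip_force: 0.0
```

>>> apply_moves(moves=[[0,0,2.3,0.019,-0.027,0,0],[0,0,2.3,0.019,-0.027,0,0],[0,0,2.3,0.019,-0.027,0,0],[0,0,2.3,0.019,-0.027,0,0],[0,0,2.3,0.019,-0.026,0,0]])

```text
clock: 1.77
tool_pos: [0.5996, 0.0712, 0.3023]
tool_rot: [0.717, -3.058, 0.0]
ft_force: [0.0, 0.1, -0.2]
finger_gap: 0.0007
grip_force: 0.0
```

>>> apply_moves(moves=[[0,0,0,0,0,-0.02,0],[0,0,0,0,0,-0.01,0],[0,0,0,0,0,0,0]])

```text
clock: 2.02
tool_pos: [0.5973, 0.0731, 0.2696]
tool_rot: [0.713, -3.053, -0.001]
ft_force: [-0.6, 1.0, 0.5]
finger_gap: 0.0005
grip_force: 0.0
```

```bash
python3 - <<'E'
from h import *
o=sensors.get_obs();f=viewer.grab_frame('wrist');cv2.imwrite('pics/w1.png',f);print(o['tool_pos'],o['qpos'].round(2))
T=Ro.from_rotvec(o['tool_rot']).as_matrix();print(T.round(3))
s=viewer.grab_frame('scene');cv2.imwrite('pics/w1s.png',cv2.resize(s[130:240,260:390],None,fx=3,fy=3))
E
```

```text
[0.59732515 0.07312481 0.26957379] [-0.26  0.42  0.11  1.76 -0.06  0.97  1.9 ]
[[-0.897 -0.443 -0.006]
 [-0.443  0.897 -0.   ]
 [ 0.006  0.002 -1.   ]]
```

View pics/w1.png

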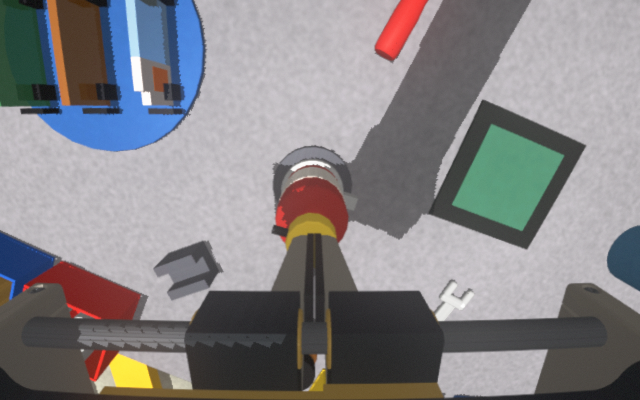

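The wrist view shows the fingertips over the yellow cap at (312,230), the rack at upper left with the plates almost parallel to the image columns, and the orange label on the mat-facing side at (160,78). Now I press.

>>> apply_moves(moves=[[0,0,0,0.002,-0.001,-0.008,0],[0,0,0,0,0,-0.006,0],[0,0,0,0,0,-0.004,0],[0,0,0,0,0,0,0]])

```text
clock: 2.45
tool_pos: [0.6013, 0.0728, 0.2546]
tool_rot: [-0.716, 3.058, 0.001]
ft_force: [-0.1, 1.9, 3.9]
finger_gap: 0.0002
grip_force: 1.9
```

>>> apply_moves(moves=[[0,0,0,0,0,-0.003,0],[0,0,0,0,0,-0.001,0],[0,0,0,0,0,0,0],[0,0,0,0,0,0,0]])

```text
clock: 2.78
tool_pos: [0.6014, 0.0728, 0.2525]
tool_rot: [-0.715, 3.057, 0.002]
ft_force: [-2.7, 2.0, 10.1]
finger_gap: 0.0003
grip_force: 5.3
```

Force is 10 N, above the 5 N spring limit, so the cap has bottomed. I hold briefly and let it up.

>>> apply_moves(moves=[[0,0,0,0,0,0,0],[0,0,0,0,0,0,0],[0,0,0,0,0,0.02,0],[0,0,0,0,0,0.03,0],[0,0,0,0,0,0,0.4]])

```text
clock: 3.2
tool_pos: [0.6031, 0.0719, 0.3057]
tool_rot: [-0.713, 3.052, -0.001]
ft_force: [1.3, -0.1, 0.0]
finger_gap: 0.005
grip_force: 0.0
```

>>> apply_moves(moves=[[0,0,0,-0.012,-0.032,0,0.4],[0,0,0,-0.012,-0.032,0,0.4],[0,0,0,-0.012,-0.032,0,0.4],[0,0,0,-0.012,-0.032,0,0.4],[0,0,0,0,0,0,0.4]])

```text
clock: 3.62
tool_pos: [0.5505, -0.0638, 0.3005]
tool_rot: [0.699, -3.06, 0.005]
ft_force: [-0.2, -0.2, 0.1]
finger_gap: 0.0365
grip_force: 0.0
```

```bash
python3 - <<'E'
from h import *
o=sensors.get_obs();f=viewer.grab_frame('wrist');cv2.imwrite('pics/w2.png',f);print(o['tool_pos'],o['tool_rot'],o['finger_gap'],o['qpos'].round(2))
np.save('w2.npy',np.r_[o['tool_pos'],o['tool_rot']])
E
```

```text
[ 0.55046211 -0.06378427  0.3005143 ] [ 0.69891781 -3.06020136  0.00491036] 0.0364705212834887 [-0.09  0.31  0.17  1.85 -0.06  0.99  2.13]
```

View pics/w2.png

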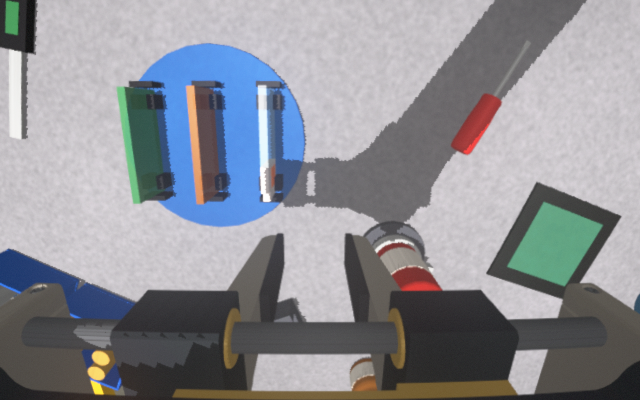

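The wrist view shows the glass plate's top edge running from about (264,86) to (267,200), notch end towards the bottom (which is +x), alongside the amber (195) and green (128) plates. Now I measure.

```bash
python3 - <<'E'
from h import *
f=cv2.imread('pics/w2.png');w=np.load('w2.npy');C=cam('wrist',dict(tool_pos=w[:3],tool_rot=w[3:]))
hsv=cv2.cvtColor(f,cv2.COLOR_BGR2HSV)
for v in(90,110,135,150,165,180,190,198): print(v,[tuple(int(c) for c in p) for p in hsv[v,257:276]])
m,b=blobs(f,(100,150,60),(125,255,255),(110,30,310,235),200)
k=max(cv2.findContours(m,0,2)[0],key=cv2.contourArea);e=cv2.fitEllipse(cv2.convexHull(k));print('rack',onz(C,[e[0]],.008),e)
for n,lo,hi,box in(('amber',(5,90,120),(20,255,255),(180,75,225,210)),('green',(50,80,120),(85,255,255),(110,75,170,210))):
    m,b=blobs(f,lo,hi,box,60);print(n,[(x[0],x[2]) for x in b]); 
    mm=m>0; L=[]
    for v in range(95,196,10):
        u=np.flatnonzero(mm[v]); 
        if len(u): L.append((v,u.min(),u.max()))
    print(L)
t=Ro.from_rotvec(w[3:]).as_matrix();print('tool y yaw',np.degrees(np.arctan2(t[1,1],t[0,1])))
cv2.imwrite('pics/w2c.png',cv2.resize(f[70:215,240:300],None,fx=4,fy=4,interpolation=0))
E
```

```text
90 [(107, 121, 245), (102, 43, 254), (98, 18, 254), (99, 16, 254), (99, 16, 254), (99, 16, 254), (99, 17, 254), (99, 17, 254), (102, 26, 254), (105, 75, 238), (107, 110, 200), (108, 114, 194), (107, 112, 180), (107, 97, 150), (107, 100, 155), (108, 108, 177), (108, 121, 190), (108, 137, 196), (109, 145, 178)]
110 [(108, 143, 229), (107, 83, 243), (101, 21, 254), (100, 18, 254), (101, 17, 254), (102, 18, 254), (104, 19, 252), (105, 20, 251), (101, 21, 253), (104, 41, 247), (108, 92, 200), (108, 110, 178), (107, 108, 168), (107, 89, 140), (107, 86, 133), (108, 84, 134), (108, 87, 129), (108, 100, 125), (110, 123, 124)]
135 [(107, 156, 235), (107, 132, 240), (102, 64, 251), (99, 21, 254), (98, 18, 254), (98, 18, 254), (98, 18, 254), (98, 18, 254), (99, 19, 254), (100, 28, 253), (104, 67, 241), (107, 107, 195), (107, 112, 184), (107, 104, 165), (108, 92, 139), (108, 89, 135), (108, 88, 136), (108, 98, 135), (108, 122, 130)]
150 [(108, 158, 235), (107, 148, 237), (104, 96, 248), (99, 39, 253), (98, 23, 254), (97, 22, 254), (97, 22, 254), (97, 22, 254), (97, 21, 254), (98, 24, 254), (103, 
[... 1732 characters left out ...]
int64(199)), (155, np.int64(193), np.int64(200)), (165, np.int64(194), np.int64(200)), (175, np.int64(195), np.int64(201)), (185, np.int64(196), np.int64(202)), (195, np.int64(196), np.int64(203))]
green [(np.int32(867), array([117,  87,  24, 116], dtype=int32))]
[(95, np.int64(118), np.int64(125)), (105, np.int64(119), np.int64(126)), (115, np.int64(121), np.int64(127)), (125, np.int64(122), np.int64(129)), (135, np.int64(124), np.int64(130)), (145, np.int64(125), np.int64(131)), (155, np.int64(127), np.int64(133)), (165, np.int64(128), np.int64(134)), (175, np.int64(129), np.int64(136)), (185, np.int64(131), np.int64(137)), (195, np.int64(132), np.int64(139))]
tool y yaw 115.73041657156867
```

View pics/w2c.png

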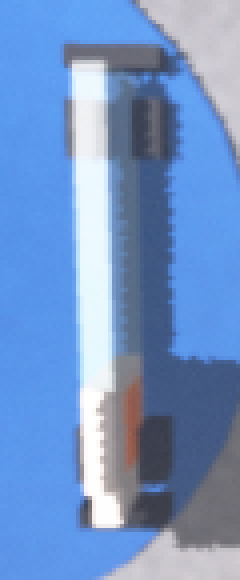

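The crop shows the clear rear end of the top edge at about v=85, the frosted part from v≈165, the notch step at v≈191, and the orange label on the right side.

```bash
python3 - <<'E'
from h import *
w=np.load('w2.npy');C=cam('wrist',dict(tool_pos=w[:3],tool_rot=w[3:]))
for n,uv in(('glass',[(261.6,85),(262.1,110),(263.3,150),(264.3,191)]),('amber',[(191,85.5),(200.1,204)]),('green',[(120.5,87),(136.3,203)])):
    P=onz(C,uv,.068);d=P[-1]-P[0];print(n,P.round(4).tolist(),np.linalg.norm(d),np.degrees(np.arctan2(d[1],d[0])),P[[0,-1]].mean(0))
s=cam('scene');t=cam('top')
T=cv2.imread('pics/top0.png')
m,b=blobs(T,(5,90,90),(18,255,255),(370,190,410,240),20);print([(x[0],x[1],onz(t,[x[1]],.066)) for x in b])
E
```

```text
glass [[0.4795, -0.1545, 0.068], [0.5007, -0.1448, 0.068], [0.5361, -0.1282, 0.068], [0.5751, -0.1103, 0.068]] 0.10534737860133615 24.76619362519723 [ 0.52731423 -0.13241568  0.068     ]
amber [[0.5091, -0.2165, 0.068], [0.6184, -0.1668, 0.068]] 0.1200249994219154 24.413178561517867 [ 0.5637347  -0.19164996  0.068     ]
green [[0.5399, -0.2802, 0.068], [0.648, -0.2305, 0.068]] 0.11899930425913123 24.68366192030838 [ 0.59392571 -0.25537781  0.068     ]
[(np.int32(96), array([391.5, 214.2]), array([[ 0.56219964, -0.19065276,  0.066     ]]))]
```

>>> apply_moves(moves=[[0,0,-1.1,-0.014,-0.035,0,0.4],[0,0,0,-0.013,-0.035,0,0.4],[0,0,0,0,0,-0.03,0.4],[0,0,0,0,0,-0.03,0.4],[0,0,0,0,0,0,0.4]])

```text
clock: 4.08
tool_pos: [0.5234, -0.1249, 0.2359]
tool_rot: [0.684, -3.058, -0.006]
ft_force: [-1.5, 1.3, -0.4]
finger_gap: 0.0366
grip_force: 0.0
```

```bash
python3 - <<'E'
from h import *
o=sensors.get_obs();t=Ro.from_rotvec(o['tool_rot']).as_matrix();print(o['tool_pos'],o['qd'].round(3),t.round(4),np.degrees(np.arctan2(t[1,1],t[0,1])),o['tool_pos']+.069*t[:,2])
E
```

```text
[ 0.52340553 -0.12493764  0.23591106] [-0.017 -0.048 -0.003 -0.059  0.015  0.095 -0.014] [[-0.9047 -0.4259 -0.009 ]
 [-0.4259  0.9047  0.0017]
 [ 0.0074  0.0053 -1.    ]] 115.2088981957874 [ 0.52278637 -0.12482221  0.16691393]
```

>>> apply_moves(moves=[[0,0,-0.6,0.0005,-0.009,0,0.4],[0,0,0,0,0,-0.03,0.4],[0,0,0,0,0,-0.02,0.4],[0,0,0,0,0,0,0.4],[0,0,0,0,0,0,0.4]])

```text
clock: 4.5
tool_pos: [0.5274, -0.1349, 0.1916]
tool_rot: [-0.67, 3.069, -0.0]
ft_force: [0.0, -0.5, 0.0]
finger_gap: 0.0367
grip_force: 0.0
```

```bash
python3 - <<'E'
from h import *
o=sensors.get_obs();t=Ro.from_rotvec(o['tool_rot']).as_matrix();print(np.degrees(np.arctan2(t[1,1],t[0,1])),o['tool_pos']+.069*t[:,2])
f=viewer.grab_frame('wrist');cv2.imwrite('pics/w3.png',f)
C=cam('wrist',o)
c=np.array([.5343,-.129,.068]);d=np.array([.909,.416,0])
print(proj(C,[c-.06*d,c,c+.048*d]))
E
```

```text
114.63002565867417 [ 0.52736838 -0.13495369  0.12255698]
[[317.79732442 154.94259722]
 [317.37862351 238.42228717]
 [317.07342445 296.04691706]]
```

View pics/w3.png

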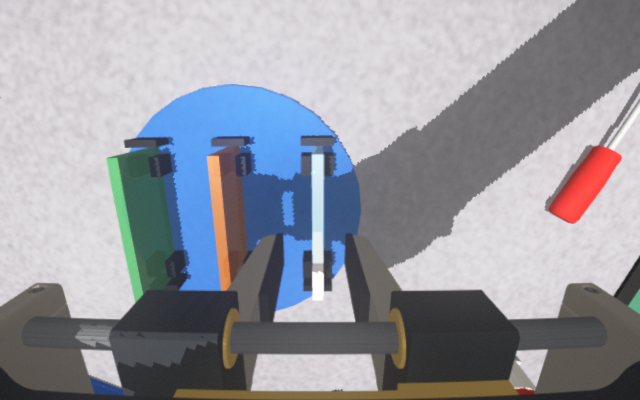

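The wrist view shows the plate edge at u≈318, centred between the fingers (282/345), with the frost starting at v≈265, as predicted. I descend and grip.

>>> apply_moves(moves=[[0,0,0,-0.004,0.001,-0.026,0.4],[0,0,0,0,0,-0.026,0.4],[0,0,0,0,0,-0.018,0.4],[0,0,0,0,0,-0.006,0.4],[0,0,0,0,0,0,0.4]])

```text
clock: 4.97
tool_pos: [0.5231, -0.134, 0.115]
tool_rot: [-0.67, 3.069, 0.0]
ft_force: [-0.4, 0.5, -0.4]
finger_gap: 0.0367
grip_force: 0.0
```

```bash
python3 - <<'E'
from h import *
o=sensors.get_obs();t=Ro.from_rotvec(o['tool_rot']).as_matrix();g=o['tool_pos']+.069*t[:,2];print(np.degrees(np.arctan2(t[1,1],t[0,1])),g,t[:,2].round(4),o['ft_force'].round(1))
r=g-[.5343,-.129,.038];print('along',r@[.909,.416,0],'perp',r@[-.416,.909,0],o['qpos'].round(2))
E
```

```text
114.6136611160393 [ 0.52307096 -0.1339984   0.04601509] [ 0.e+00  1.e-04 -1.e+00] [-0.4  0.5 -0.4]
along -0.012286531377370362 perp 0.0001277385933081518 [ 0.07  0.56  0.15  2.   -0.15  0.59  2.32]
```

>>> apply_moves(moves=[[0,0,0,0,0,0,0],[0,0,0,0,0,0,0],[0,0,0,0,0,0,0],[0,0,0,0,0,0,0],[0,0,0,0,0,0,0]])

```text
clock: 5.38
tool_pos: [0.5232, -0.1341, 0.1156]
tool_rot: [-0.669, 3.068, -0.001]
ft_force: [-1.3, 0.5, 5.4]
finger_gap: 0.0076
grip_force: 30.0
```

>>> apply_moves(moves=[[0,0,0,0,0,0.005,0],[0,0,0,0,0,0.015,0],[0,0,0,0,0,0.02,0],[0,0,0,0,0,0.025,0],[0,0,0,0,0,0.025,0]])

```text
clock: 5.8
tool_pos: [0.522, -0.134, 0.2055]
tool_rot: [0.669, -3.068, -0.001]
ft_force: [-0.4, 0.4, -1.3]
finger_gap: 0.0077
grip_force: 30.0
```

Plate held and lifted (30 N grip, 1.3 N weight). Next I raise it and carry it to the mat, turning the label side outward.

>>> apply_moves(moves=[[0,0,0,0,0,0.03,0],[0,0,0,0,0,0.03,0],[0,0,0,0,0,0.03,0],[0,0,0,0,0,0.03,0],[0,0,0,0,0,0.03,0]])

```text
clock: 6.22
tool_pos: [0.522, -0.134, 0.3564]
tool_rot: [0.669, -3.069, -0.0]
ft_force: [0.8, -0.7, -1.7]
finger_gap: 0.0077
grip_force: 30.0
```

>>> apply_moves(moves=[[0,0,-5.6,-0.006,0.026,0.0045,0],[0,0,-5.6,-0.006,0.026,0.0045,0],[0,0,-5.6,-0.006,0.026,0.0045,0],[0,0,-5.6,-0.006,0.026,0.0045,0],[0,0,-5.6,-0.006,0.026,0.0045,0]])

```text
clock: 6.63
tool_pos: [0.4917, -0.003, 0.3776]
tool_rot: [-0.102, -3.14, -0.0]
ft_force: [0.3, 0.6, -0.8]
finger_gap: 0.0081
grip_force: 30.0
```

>>> apply_moves(moves=[[0,0,-5.6,-0.006,0.026,0.0045,0],[0,0,-5.6,-0.006,0.026,0.0045,0],[0,0,-5.6,-0.006,0.026,0.0045,0],[0,0,-5.6,-0.006,0.026,0.0045,0],[0,0,-5.6,-0.006,0.026,0.0045,0]])

```text
clock: 7.05
tool_pos: [0.4617, 0.1269, 0.4001]
tool_rot: [-0.858, -3.022, 0.0]
ft_force: [0.2, 0.1, -0.2]
finger_gap: 0.0077
grip_force: 30.0
```

>>> apply_moves(moves=[[0,0,-5.6,-0.006,0.026,0.0045,0],[0,0,-5.6,-0.006,0.026,0.0045,0],[0,0,-5.6,-0.006,0.026,0.0045,0],[0,0,-5.6,-0.006,0.026,0.0045,0],[0,0,-5.6,-0.006,0.026,0.0045,0]])

```text
clock: 7.47
tool_pos: [0.4318, 0.2568, 0.4226]
tool_rot: [1.563, 2.725, -0.001]
ft_force: [0.1, 0.1, -1.7]
finger_gap: 0.0078
grip_force: 30.0
```

```bash
cat >> h.py <<'E'
def rep():
    o=sensors.get_obs();t=Ro.from_rotvec(o['tool_rot']).as_matrix();g=o['tool_pos']+.069*t[:,2]
    px=-t[:,0]; c=g+.012*px+.008*t[:,2]
    print('yawy',np.degrees(np.arctan2(t[1,1],t[0,1])),'label-up deg',np.degrees(np.arccos(t[2,1])),'plate',c.round(4),'off mat',(c[:2]-[.4927,.2744]).round(4),'px',px.round(3),o['qpos'].round(2),o['qd'].round(2),o['finger_gap'],o['grip_force'])
E
python3 -c "from h import *;rep()"
```

```text
yawy 30.309604078686487 label-up deg 90.01657569825916 plate [0.4378 0.2464 0.3456] off mat [-0.0549 -0.028 ] px [ 0.505 -0.863  0.   ] [-0.59  0.11 -0.01  1.81  0.    1.23 -0.08] [-0.43  0.14 -0.18 -0.28  0.02  0.14 -1.78] 0.00775135026058164 29.995311498641968
```

>>> apply_moves(moves=[[2.7,-4.7,0,0,0,0,0],[2.7,-4.7,0,0,0,0,0],[2.7,-4.7,0,0,0,0,0],[2.7,-4.7,0,0,0,0,0],[2.7,-4.7,0,0,0,0,0]])

```text
clock: 7.88
tool_pos: [0.4321, 0.2557, 0.4225]
tool_rot: [1.407, 2.467, 0.596]
ft_force: [-0.5, 0.4, -0.7]
finger_gap: 0.0082
grip_force: 30.0
```

>>> apply_moves(moves=[[2.7,-4.7,0,0,0,0,0],[2.7,-4.7,0,0,0,0,0],[2.7,-4.7,0,0,0,0,0],[2.7,-4.7,0,0,0,0,0],[2.7,-4.7,0,0,0,0,0]])

```text
clock: 8.3
tool_pos: [0.4325, 0.2502, 0.4204]
tool_rot: [1.253, 2.173, 0.996]
ft_force: [0.0, -1.5, -2.6]
finger_gap: 0.0076
grip_force: 30.0
```

>>> apply_moves(moves=[[0,0,0,0,0,0,0],[0,0,0,0,0,0,0],[0,0,0,0,0,0,0]])

```text
clock: 8.55
tool_pos: [0.4339, 0.2535, 0.4228]
tool_rot: [1.25, 2.177, 0.998]
ft_force: [0.0, 0.7, -1.1]
finger_gap: 0.008
grip_force: 30.0
```

```bash
python3 - <<'E'
from h import *
rep()
s=viewer.grab_frame('scene');cv2.imwrite('pics/s4.png',s)
t=viewer.grab_frame('wrist');cv2.imwrite('pics/w4.png',cv2.hconcat([cv2.resize(s,(400,250)),cv2.resize(t,(400,250))]))
E
```

```text
yawy 31.003342327119103 label-up deg 40.146528237022736 plate [0.4914 0.2715 0.3733] off mat [-0.0013 -0.0029] px [ 0.497 -0.868  0.018] [-0.55 -0.17 -0.09  2.27  0.49  0.19 -0.55] [-0.    0.01 -0.   -0.01  0.01 -0.   -0.01] 0.008008347197114813 29.99964416027069
```

View pics/w4.png

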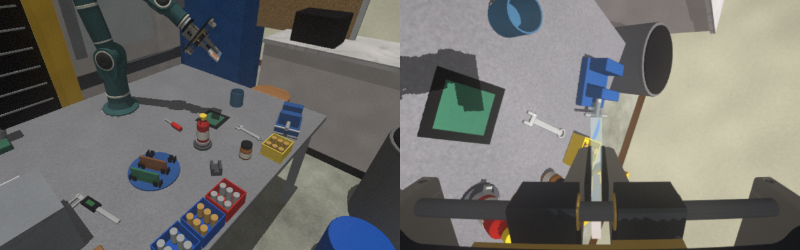

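The scene view shows the plate held above the mat, with the orange label visible on its upper face near (212,58). The other plates are in place and the cap is up. The tilt is 40° and the plate is 3 mm off the mat centre, so I hand in.

```bash
python3 -c "
from plant import order
print(order.finish_job())"
```

```text
the job is handed in; nothing more can be done
None
```

I pressed the cap until it bottomed and let it back up. The notched plate was then lifted out by its clear part and handed in held about 37 cm above the table, 3 mm off the mat's centre, label side up at 40° to level; the hand-in gave no verdict.

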